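# Set the carving template on the fixture's locating pins

## Robot

A 6-joint arm with a two-finger parallel gripper is mounted at the origin on the work surface. World frame = base frame: x ahead of the robot, y to its left, z up, the work surface at z = 0. Lengths are in m, angles in rad, forces in N, time in s.
With the tool pointing down it reaches from about 0.25 to 0.775 m from the base axis. Payload 4 kg.
Tool frame: the origin (TCP) lies between the finger pads; the fingertips stand 25 mm ahead of it and the grasp point (between the pads) lies 6 mm ahead of it (robot.tip_reach is the distance from the TCP to the fingertips, in m); z points along the fingers, y is the line along which they close (so a half turn about z gives the same grasp; the last joint's range is limited). The gripper opens to 94 mm and grips with 3 to 60 N. Pads are 16 mm wide; open, the fingers measure 119 mm over their backs; the gripper's body (75 mm by 177 mm) begins 78 mm behind the grasp point.
Start: joints at [1.206, 0.087, 1.371, -0, 1.684, -0.103], TCP at [0.142, 0.531, 0.231] pointing down, gripper open.
Joint ranges: [-3.1, 3.1], [-0.76, 2.03], [0.27, 2.55], [-1.08, 4.22], [0.17, 2.65], [-2.57, 2.57]. Speed limits (rad/s): [2.79, 2.79, 3.14, 3.14, 3.14, 3.14].

## Interface

Orientations are given as [roll, pitch, yaw] about the fixed x, y, z axes, in that order (R = Rz(yaw) Ry(pitch) Rx(roll)).
In Python, from bench import sensors, snapshot, camera_info, ticket, robot gives the robot as it stands.
- The arm moves only by the tool arm_command, never from a script. Its argument "plan" is a list of rows, each an object with "grip": the closure, from -1 (fully open) to 1 (shut); "slide": the shift along the tool's x, y, z normalised to -1 to 1, where 1 is 500 mm, a list of three; "spin": the turn about the tool's z normalised to -1 to 1, where 1 is 5 degrees. A call has 1 to 10 rows; each row shifts and turns the commanded pose from where the row before left it, along the tool's axes as they then stand; what a row does not reach is not made up. A row lasts 1/8 s, in which the tool goes at most 62.5 mm and 10.7 degrees, less where a joint would pass 70% of its speed; a pose out of reach is approached as far as the arm can. A call with a number of a shift or a turn outside -1 to 1 is refused whole. A call with a gripper value outside its range is refused whole. The fingers move at their own pace and stop on an object; the grip force is fixed at half the most. Time passes only in rows, so rows that do not move let the fingers close. It gives the time, the measured TCP pose, the force, the opening and the grip force at its end, in the units of the state.
- sensors.get_obs(): the state, without advancing time (a new reading comes with each control period).
- snapshot(name): name is "scene" or "top" or "wrist"; returns the picture (400x640x3 uint8, red, green, blue); there is no depth.
- camera_info(name): a dict with "fx", "fy", "cx", "cy" (pixels), "k1" (the pictures are not rectified: a ray, as slopes to the right and down, at radius r is drawn at 1 + k1 r^2 times it, then the intrinsics apply), "position" and "rotation" of the camera in the world. Camera axes: x right, y up, looking along -z (the intrinsics and any distortion apply to the point x, -y, -z); pixel columns grow to the right and rows downward; lengths in m; the calibration is good to about 2 mm. A picture is of the moment at which its call begins: read the wrist's pose just before it. camera_info takes no time and is no camera call; for the wrist camera it gives the pose at the moment of the call.
- ticket.close_job(): hands the job in; it is judged then, once.
The state is a dict: "time": time; "joint_positions": joint angles; "qvel": joint speeds; "joint_torque": joint torques, N m; "tool_pos": TCP position; "ee_rot": TCP orientation; "wrist_force": force on the tool from outside, world axes, zero at the start; "wrist_torque": the same for the moment, N m; "width": finger opening in m; "finger_force": force on a finger pad.
Only numpy, scipy, OpenCV 4.12 (cv2) and the standard library are available. Lean on these libraries where they do the work, as an engineer would, in place of code of your own. Each camera call takes 0.05 s, during which the arm holds its last target. There are 200 camera calls.

## Task

Take the plywood template that has one large and one small hole by its wooden handle and lower it over the two steel pins of the grooved fixture, large hole on the thick pin, until it lies fully flush on the fixture's bed; the pin bar was left somewhere along its groove, so feel for the pins. Lower it, do not drop or slam it, then let go, and leave the other template and the tools where they are.

Things in the scene. Friction and masses are not known exactly. Their poses are not given: they have to be found in the camera images.
- template_grip (a point): handle centre of the template to place, a flat plywood plate 196 (x) x 90 x 12 mm, about 0.22 kg, with drawn petals. Batten handle on its middle: 70 mm long (x), 24 mm wide (y), 40 mm tall above the plate. This point is 20 mm below the handle's top and 32 mm above the plate's underside. z up
- large_hole (a point): lower mouth of the template's large hole: a plain through hole, 16 mm diameter, on its long centre line at +62 mm (x) from the handle centre
- small_hole (a point): lower mouth of the template's small hole: a plain through hole, 10 mm diameter, on its long centre line at -62 mm (x) from the handle centre
- fixture: the fixture: a wooden board 230 (x) x 124 x 30 mm screwed to the bench; origin at its underside, z up. A groove 24 mm wide runs along its x in the middle; in it lies a dark steel bar, its top 1.5 mm below the bed, with two upright steel pins on the groove's centre line, 124 mm apart: 14 mm diameter at the +x end, 8 mm at the -x end. The bar is clamped and does not move
- bed (a point): middle of the bed (the fixture's upper face); x along the groove. Both pins rise 22 mm above it, their top 3 mm tapering by 1.2 mm all round. The middle between the pins lies anywhere from x = -14 to +14 mm of this point (y = 0); this is not reported. Seated, the handle centre is 32 mm above the bed, over the middle between the pins, the template's x along this x
- other_grip (a point): handle centre of another template of the same size, handle and wood, which does not fit: its two 10 mm holes are both small and lie off the centre line, near two opposite corners. A bystander
- gouge_wide: carving gouge lying on the bench, dark wooden handle 24 mm thick and 110 mm long towards -x, steel blade 18 mm wide towards +x, about 215 mm overall; origin on its underside. A bystander
- gouge_narrow: the same gouge with a blade 9 mm wide; origin on its underside. A bystander
- mallet: round dark wooden carver's mallet standing on its head, 94 mm across, 240 mm tall with the handle up; origin at its underside. A bystander
- tin: closed round metal wax tin, 68 mm across, 45 mm high; origin at its underside. A bystander
- offcut: wooden offcut 90 x 55 x 35 mm; origin at its underside. A bystander
- sander: cork sanding block 100 x 60 x 22 mm; origin at its underside. A bystander
Things that resemble listed ones, but are neither listed nor needed, are in the scene too. Leave any turquoise look-alike of the part that bears template_grip alone.

How it is judged:
At the end, for the whole second after the job is handed in: the template rests on the bed with both pins through its holes: handle centre within 2.5 mm of its seated height, within 5 mm of the groove's centre line and 19 mm of the bed's middle along it, long sides parallel within 0.06 rad, tilt under 0.03 rad, at rest (z of template_grip in the frame of bed between 0.029 and 0.0345 m and x of template_grip in the frame of bed between -0.019 and 0.019 m and y of template_grip in the frame of bed between -0.005 and 0.005 m and angle between the x axis of template_grip and the x axis of bed, either way round below 0.06 rad and angle between template_grip's own z axis and vertical below 0.03 rad and linear speed of template below 0.02 m/s); the robot touches nothing.
It fails at once if the template is dropped or slammed onto the fixture (faster than 0.4 m/s while within 40 mm above the bed) (linear speed of template above 0.4 m/s and horizontal distance between template_grip and bed below 0.08 m and z of template_grip in the frame of bed below 0.072 m).
It fails at once if the other template or one of the tools and bystanders is pushed more than 30 mm from its place (distance of any of other_grip, gouge_wide, gouge_narrow, mallet, tin, offcut, sander from where it was at the start of the episode above 0.03 m).
It also fails if it takes over 72 s, if anything falls off the work surface, if the arm or the gripper's body presses on something with over 40 N, if the wrist force passes 120 N, or if a joint passes its speed limit or range.

## Working session

There is one attempt and no reset: what is moved stays moved. The work goes in short steps, Python scripts to look and compute and a tool call to move; the robot and the scene stay as the last step left them, time stands still between calls to the robot, and variables do not carry over. Pictures are saved under pics/ and viewed, at most 10 in all, crops included, and the job is handed in when it is done.

Besides the shell and the picture viewer there is one more tool, called as name(argument=value, ...) on one line, values as JSON. arm_command: Moves the arm, as the interface text tells. Scaled input: -1 to 1 covers 500 mm each way for a shift and 5 degrees each way for a turn. Its arguments: {"type":"object","properties":{"plan":{"type":"array","items":{"type":"object","properties":{"grip":{"type":"number"},"slide":{"type":"array","items":{"type":"number"}},"spin":{"type":"number"}}}}},"required":["plan"]}

```bash
mkdir -p pics; ls
python3 - <<'E'
from bench import sensors,snapshot,camera_info
import cv2,numpy as np
for n in("scene","top"):
    im=snapshot(n);cv2.imwrite(f"pics/{n}0.png",cv2.cvtColor(im,cv2.COLOR_RGB2BGR));print(n,camera_info(n))
print(camera_info("wrist"));o=sensors.get_obs();print(o["tool_pos"],o["ee_rot"],o["time"],o["wrist_force"])
E
```

```text
pics
scene {'fx': 461.2104796792857, 'fy': 461.2104796792857, 'cx': 313.429466666211, 'cy': 197.2184441832868, 'k1': -0.02346207088807234, 'position': array([ 1.57034771, -0.50041198,  0.89526767]), 'rotation': array([ 0.94173629, -0.0217809 ,  1.14584923])}
top {'fx': 466.3901302203207, 'fy': 466.3901302203207, 'cx': 316.6705435123833, 'cy': 203.18637066068572, 'k1': -0.08870267097985568, 'position': array([2.73904784e-01, 4.61477911e-04, 1.70125844e+00]), 'rotation': array([ 0.15770167, -0.0129071 , -1.56109616])}
{'fx': 323.98645871176194, 'fy': 323.98645871176194, 'cx': 316.82773943232024, 'cy': 195.21977787004715, 'k1': -0.005586363558609943, 'position': array([0.07453141, 0.55031599, 0.38420609]), 'rotation': array([-0.2457072 ,  0.00221022,  1.30998891])}
[0.1421995  0.53084035 0.2294306 ] [-3.13961135e+00 -1.86947922e-04  2.87982092e+00] 0.1 [-0.50724138  0.82320041  0.78853844]
```

View pics/top0.png

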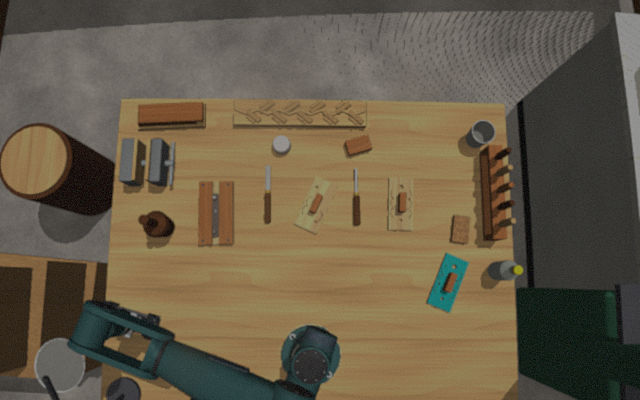

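View pics/scene0.png

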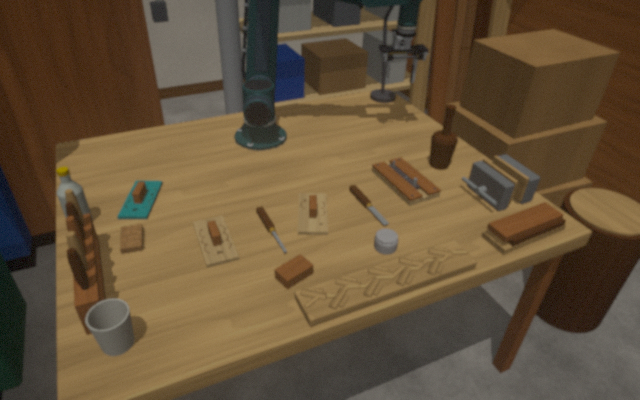

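The top view shows two plywood templates, at (314,205) and (401,204). There is also a turquoise look-alike at (448,282), and the grooved fixture is at (216,213). Next I'll take a close crop of the templates and the fixture.

```bash
cat > h.py <<'E'
import cv2,numpy as np
from scipy.spatial.transform import Rotation as R
from bench import sensors,snapshot,camera_info
def cal(c): return np.array([[c['fx'],0,c['cx']],[0,c['fy'],c['cy']],[0,0,1]]),np.array([c['k1'],0,0,0,0])
def ray(c,px):
    K,d=cal(c);u=cv2.undistortPoints(np.array([[px]],float),K,d)[0,0]
    v=R.from_euler('xyz',c['rotation']).apply([u[0],-u[1],-1]);return np.array(c['position']),v
def plane(c,px,z):
    p,v=ray(c,px);return p+v*(z-p[2])/v[2]
def proj(c,P):
    q=R.from_euler('xyz',c['rotation']).inv().apply(np.array(P)-c['position']);K,d=cal(c)
    return cv2.projectPoints(np.array([[q[0],-q[1],-q[2]]]),np.zeros(3),np.zeros(3),K,d)[0].ravel()
def shot(n,f,crop=None,k=1):
    c=camera_info(n);im=cv2.cvtColor(snapshot(n),cv2.COLOR_RGB2BGR)
    cv2.imwrite('pics/raw_'+f,im)
    if crop: x,y,X,Y=crop;im=cv2.resize(im[y:Y,x:X],None,fx=k,fy=k,interpolation=cv2.INTER_CUBIC)
    cv2.imwrite('pics/'+f,im);return c
E
python3 - <<'E'
from h import *
im=cv2.imread('pics/top0.png');cv2.imwrite('pics/crop.png',cv2.resize(im[170:255,190:420],None,fx=3.4,fy=3.4,interpolation=cv2.INTER_CUBIC))
c=camera_info('top')
for n,p in dict(A=(314,205),B=(401,204),fix=(216,213),cyan=(448,282)).items(): print(n,plane(c,p,.03))
hsv=cv2.cvtColor(im,cv2.COLOR_BGR2HSV)
print('handle,wood,board hsv',hsv[203,316],hsv[202,402],hsv[215,305],hsv[210,205],hsv[260,300])
E
```

```text
A [ 0.533118  -0.0089121  0.03     ]
B [ 0.54050105 -0.32611242  0.03      ]
fix [0.49961947 0.34571583 0.03      ]
cyan [ 0.25968445 -0.49155047  0.03      ]
handle,wood,board hsv [ 12 157 133] [ 13 170 126] [ 21  93 154] [ 13 150 129] [ 17 122 144]
```

View pics/crop.png

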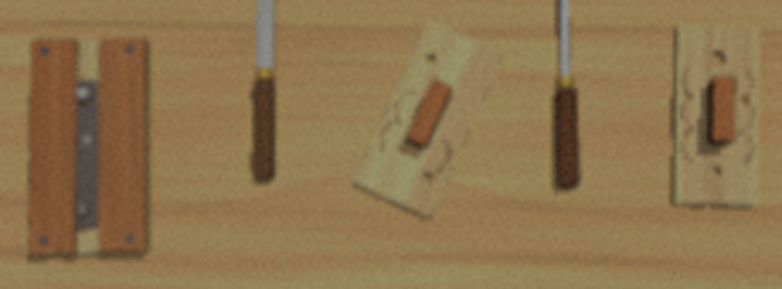

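The crop shows three candidates:
- **A**, px (314,205): its holes are off the centre line, near opposite corners, so this is the other template.
- **B**, px (401,204): its holes are on the centre line, with the larger one apparently at the top (+x).
- **Turquoise**, px (448,282): the look-alike, to be left alone.

I choose B and will check it up close with the wrist camera.

arm_command(plan=[{"grip": -1,"slide": [0,0,-0.04],"spin": -1},{"grip": -1,"slide": [0,0,-0.04],"spin": -1},{"grip": -1,"slide": [0,0,0],"spin": -1},{"grip": -1,"slide": [-0.05,-0.108,0],"spin": 0},{"grip": -1,"slide": [-0.05,-0.108,0],"spin": 0},{"grip": -1,"slide": [-0.05,-0.108,0],"spin": 0},{"grip": -1,"slide": [-0.05,-0.108,0],"spin": 0},{"grip": -1,"slide": [-0.05,-0.108,0],"spin": 0},{"grip": -1,"slide": [-0.05,-0.108,0],"spin": 0},{"grip": -1,"slide": [-0.05,-0.108,0],"spin": 0}])

```text
time: 1.35
tool_pos: [0.3175, 0.1515, 0.2702]
ee_rot: [3.141, 0.0, -3.141]
wrist_force: [1.9, 0.6, 0.5]
width: 0.094
finger_force: 0.0
```

arm_command(plan=[{"grip": -1,"slide": [-0.05,-0.108,0],"spin": 0},{"grip": -1,"slide": [-0.05,-0.108,0],"spin": 0},{"grip": -1,"slide": [-0.05,-0.108,0],"spin": 0},{"grip": -1,"slide": [-0.05,-0.108,0],"spin": 0},{"grip": -1,"slide": [-0.05,-0.108,0],"spin": 0},{"grip": -1,"slide": [-0.05,-0.108,0],"spin": 0},{"grip": -1,"slide": [-0.05,-0.108,0],"spin": 0},{"grip": -1,"slide": [-0.05,-0.108,0],"spin": 0},{"grip": -1,"slide": [0,0,0],"spin": 0}])

```text
time: 2.48
tool_pos: [0.5175, -0.282, 0.2665]
ee_rot: [3.139, -0.005, 3.137]
wrist_force: [-0.1, 1.5, -0.2]
width: 0.094
finger_force: 0.0
```

Run:
```python
from h import *
o=sensors.get_obs();print(o["tool_pos"],o["ee_rot"],o["time"],o["wrist_force"],o["joint_positions"])
print(shot('wrist','w1.png'))
```

```text
[ 0.51751193 -0.2819787   0.26646965] [ 3.13875    -0.00513208  3.1374029 ] 2.475 [-0.08263296  1.54217177 -0.18112169] [-5.94809916e-01  1.76200498e-01  1.20077662e+00 -5.06890826e-04
  1.77046120e+00 -2.16150828e+00]
{'fx': 323.98645871176194, 'fy': 323.98645871176194, 'cx': 316.82773943232024, 'cy': 195.21977787004715, 'k1': -0.005586363558609943, 'position': array([ 0.4481514 , -0.28111135,  0.42158584]), 'rotation': array([-0.24070818, -0.00248369,  1.5676206 ])}
```

View pics/w1.png

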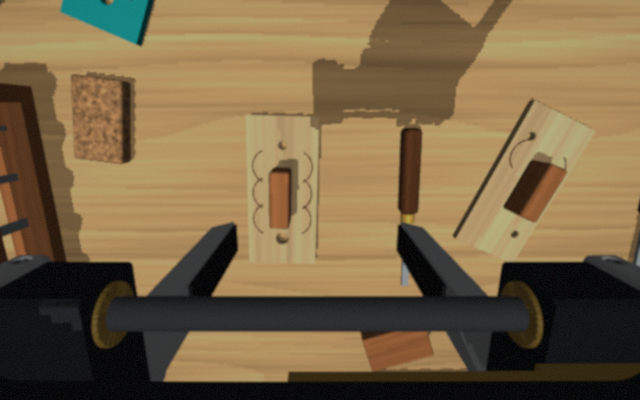

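The wrist view confirms B. Its holes are on the centre line, the small one at px (282,146) and the large one at (282,238), towards +x. The handle is at (280,198). The other template, at (525,190), has off-centre holes. Now I'll measure precisely.

```bash
cat > m.py <<'E'
from h import *
def blobs(im,mask,amin):
    n,l,s,c=cv2.connectedComponentsWithStats(mask.astype(np.uint8));return [(c[i],s[i]) for i in range(1,n) if s[i,4]>=amin]
E
python3 - <<'E'
from m import *
im=cv2.imread('pics/raw_w1.png');c={'fx': 323.98645871176194, 'fy': 323.98645871176194, 'cx': 316.82773943232024, 'cy': 195.21977787004715, 'k1': -0.005586363558609943, 'position': np.array([ 0.4481514 , -0.28111135,  0.42158584]), 'rotation': np.array([-0.24070818, -0.00248369,  1.5676206 ])}
g=cv2.cvtColor(im,cv2.COLOR_BGR2GRAY)
for x,y in((282,146),(282,238)):
    w=g[y-9:y+10,x-9:x+10].astype(float);m=w<95
    yy,xx=np.nonzero(m);q=(x-9+xx.mean(),y-9+yy.mean());print(q,m.sum(),plane(c,q,.012))
    print(w[::2,::2].astype(int))
hsv=cv2.cvtColor(im,cv2.COLOR_BGR2HSV);m=np.zeros(g.shape,bool);m[155:235,260:300]=((hsv[...,0]<15)&(hsv[...,1]>130))[155:235,260:300]
for q,s in blobs(im,m,50):print('handle',q,s,plane(c,q,.052))
m2=np.zeros(g.shape,np.uint8);m2[105:270,235:330]=((hsv[...,1]<115)&(g>130))[105:270,235:330]
cn=max(cv2.findContours(m2,0,2)[0],key=cv2.contourArea);r=cv2.minAreaRect(cn);print(r)
b=[plane(c,p,.012) for p in cv2.boxPoints(r)];print(np.round(b,4))
# fixture in top view
t=cv2.imread('pics/top0.png');ct=camera_info('top');h=cv2.cvtColor(t,cv2.COLOR_BGR2HSV)
m=((h[...,0]<15)&(h[...,1]>125)&(h[...,2]>90))
for q,s in blobs(t,m,150):
    if 190<q[0]<240 and 170<q[1]<255: print('fix',q,s,plane(ct,q,.03),[plane(ct,p,.03)[:2].round(4) for p in((s[0]-.5,s[1]-.5),(s[0]+s[2]-.5,s[1]+s[3]-.5))])
E
```

```text
(np.float64(280.5), np.float64(146.0)) 14 [ 0.48492589 -0.32579658  0.012     ]
[[164 161 158 157 151 147 153 153 150 150]
 [163 158 157 154 147 147 150 153 151 150]
 [163 159 155 136 125 143 148 154 151 150]
 [163 157 148 101 107 145 148 148 152 150]
 [163 159 139  88  98 135 145 147 150 151]
 [163 160 144  98  82  99 120 145 150 151]
 [165 161 157 144 116 110 134 151 151 151]
 [163 159 158 159 157 150 150 154 152 149]
 [162 161 159 159 160 153 151 153 149 149]
 [162 158 157 159 160 153 151 154 152 149]]
(np.float64(280.72093023255815), np.float64(239.74418604651163)) 43 [ 0.6102663  -0.32924634  0.012     ]
[[155 153 147 148 145 140 140 139 142 152]
 [162 160 158 156 158 163 161 153 146 149]
 [162 160 145 134 150 151 152 150 144 150]
 [161 154 107 105 139 144 145 140 145 150]
 [161 140  79  88 104 121 133 124 139 152]
 [161 142  78  72  86  92 105  96 135 150]
 [162 153 103  64  57  63  68 106 142 151]
 [163 161 144 112  97 101 124 141 143 151]
 [163 161 157 156 158 159 159 153 146 151]
 [162 161 159 157 164 165 162 152 145 151]]
handle [279.62721893 197.69146238] [ 269  168   22   60 1183] [ 0.54170414 -0.32425943  0.052     ]
((282.0, 189.0), (150.0, 94.0), 90.0)
[[ 0.4458 -0.3804  0.012 ]
 [ 0.4462 -0.2652  0.012 ]
 [ 0.6461 -0.264   0.012 ]
 [ 0.6455 -0.3931  0.012 ]]
fix [225.27740189 212.08525034] [219 181  14  63 739] [0.50337503 0.31209146 0.03      ] [array([0.6198, 0.3418]), array([0.3901, 0.2817])]
fix [205.01162791 212.66537468] [198 182  14  63 774] [0.50034828 0.3858361  0.03      ] [array([0.6152, 0.4191]), array([0.3854, 0.3572])]
```

arm_command(plan=[{"grip": -1,"slide": [-0.055,-0.09,0],"spin": 0},{"grip": -1,"slide": [0,0,0.1],"spin": 0},{"grip": -1,"slide": [0,0,0.1],"spin": 0},{"grip": -1,"slide": [0,0,0.09],"spin": 0},{"grip": -1,"slide": [0,0,0],"spin": 0},{"grip": -1,"slide": [0,0,0],"spin": 0}])

```text
time: 3.28
tool_pos: [0.5457, -0.3234, 0.1282]
ee_rot: [-3.14, 0.003, -3.141]
wrist_force: [0.6, 0.2, 0.5]
width: 0.0943
finger_force: 0.0
```

Run:
```python
from m import *
o=sensors.get_obs();print(o["tool_pos"],o["ee_rot"],o["time"])
c=shot('wrist','w2.png');print(c)
for P in ((.545,-.327,.052),(.607,-.327,.012),(.483,-.327,.012)):print(proj(c,P))
```

```text
[ 0.54573983 -0.3234422   0.12819636] [-3.13971807e+00  2.98265930e-03 -3.14061367e+00] 3.275
{'fx': 323.98645871176194, 'fy': 323.98645871176194, 'cx': 316.82773943232024, 'cy': 195.21977787004715, 'k1': -0.005586363558609943, 'position': array([ 0.4751021 , -0.3222305 ,  0.28276216]), 'rotation': array([-0.24881084,  0.00227348,  1.57273055])}
[310.93651478 209.8915173 ]
[311.98521335 262.38072865]
[311.71994471 122.89746318]
```

View pics/w2.png

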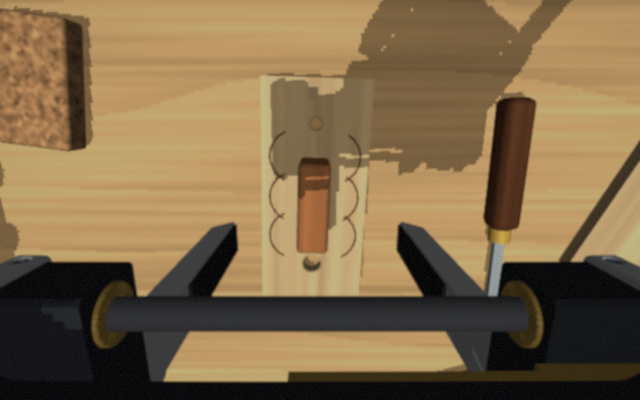

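The closer view shows the small hole at px (316,124) and the large hole at (312,263). From these, the centre is about (0.5455, -0.325) with a yaw of about -0.03 rad. Next I descend and grasp.

arm_command(plan=[{"grip": -1,"slide": [0,-0.003,0.06],"spin": 0.32},{"grip": -1,"slide": [0,0,0.06],"spin": 0},{"grip": -1,"slide": [0,0,0.05],"spin": 0},{"grip": -1,"slide": [0,0,0],"spin": 0},{"grip": 1,"slide": [0,0,0],"spin": 0},{"grip": 1,"slide": [0,0,0],"spin": 0},{"grip": 1,"slide": [0,0,0],"spin": 0},{"grip": 1,"slide": [0,0,0],"spin": 0},{"grip": 1,"slide": [0,0,0],"spin": 0},{"grip": 1,"slide": [0,0,0],"spin": 0}])

```text
time: 4.58
tool_pos: [0.5448, -0.3252, 0.0404]
ee_rot: [3.141, -0.0, 3.114]
wrist_force: [0.3, -0.4, 0.3]
width: 0.0372
finger_force: 0.0
```

arm_command(plan=[{"grip": 1,"slide": [0,0,0],"spin": 0},{"grip": 1,"slide": [0,0,0],"spin": 0},{"grip": 1,"slide": [0,0,0],"spin": 0},{"grip": 1,"slide": [0,0,-0.02],"spin": 0},{"grip": 1,"slide": [0,0,-0.06],"spin": 0},{"grip": 1,"slide": [0,0,-0.1],"spin": 0},{"grip": 1,"slide": [0,0,-0.1],"spin": 0},{"grip": 1,"slide": [0,0,0],"spin": -0.32}])

```text
time: 5.58
tool_pos: [0.5471, -0.3267, 0.1872]
ee_rot: [-3.135, 0.01, -3.14]
wrist_force: [0.4, -0.0, -2.0]
width: 0.0239
finger_force: 30.0
```

arm_command(plan=[{"grip": 1,"slide": [0,0.02,-0.08],"spin": 0},{"grip": 1,"slide": [0,0.06,-0.08],"spin": 0},{"grip": 1,"slide": [0,0.11,0],"spin": 0},{"grip": 1,"slide": [0,0.12,0],"spin": 0},{"grip": 1,"slide": [0,0.12,0],"spin": 0},{"grip": 1,"slide": [0,0.12,0],"spin": 0},{"grip": 1,"slide": [0,0.12,0],"spin": 0},{"grip": 1,"slide": [0,0.12,0],"spin": 0},{"grip": 1,"slide": [0,0.11,0],"spin": 0},{"grip": 1,"slide": [0,0.06,0],"spin": 0}])

```text
time: 6.82
tool_pos: [0.5434, 0.1576, 0.2579]
ee_rot: [3.142, -0.004, -3.138]
wrist_force: [1.0, -0.3, -2.1]
width: 0.0241
finger_force: 30.0
```

arm_command(plan=[{"grip": 1,"slide": [0,0,0],"spin": 0},{"grip": 1,"slide": [0,0,0],"spin": 0},{"grip": 1,"slide": [0,0,0],"spin": 0}])

```text
time: 7.2
tool_pos: [0.5448, 0.1535, 0.2599]
ee_rot: [-3.141, -0.001, 3.14]
wrist_force: [-0.2, -0.5, -2.8]
width: 0.0238
finger_force: 30.0
```

Run:
```python
from m import *
o=sensors.get_obs();print(o["tool_pos"],o["ee_rot"],o["time"],o["wrist_force"])
import json
c=shot('wrist','w3.png');print(c);json.dump({k:np.array(v).tolist() for k,v in c.items()},open('w3.json','w'))
for z,P in((.147,0),):
    T=R.from_euler('xyz',o['ee_rot']);print(proj(c,o['tool_pos']+T.apply([.062,0,.026])),proj(c,o['tool_pos']+T.apply([.098,.045,.026])))
```

```text
[0.54478939 0.15354098 0.25986306] [-3.14112051e+00 -1.07193887e-03  3.13999111e+00] 7.2 [-0.19531097 -0.52440304 -2.77882455]
{'fx': 323.98645871176194, 'fy': 323.98645871176194, 'cx': 316.82773943232024, 'cy': 195.21977787004715, 'k1': -0.005586363558609943, 'position': array([0.47479939, 0.15472963, 0.4146857 ]), 'rotation': array([-2.44750942e-01,  8.14332057e-04,  1.57018622e+00])}
[315.09303644 129.31467463] [401.46141174  59.02370454]
```

View pics/w3.png

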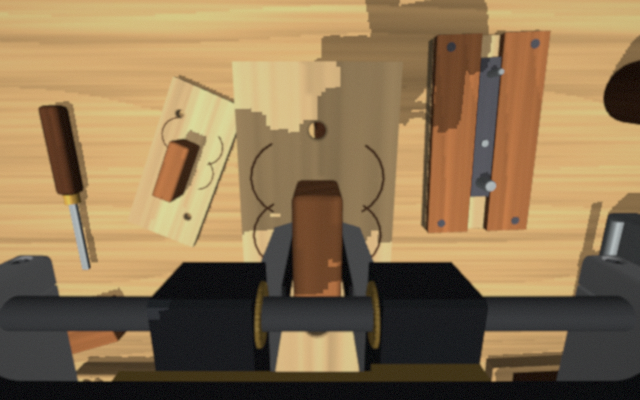

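Wrist view: the fixture is at the right, with bed screws at px (451,47), (535,44), (441,224) and (516,221). The thin pin tip is at (502,72) and the thick pin tip at (491,186), towards +x. The held template's small hole is at (317,130). The template is held square.

Run:
```python
from m import *
import json
c=json.load(open('w3.json'));im=cv2.imread('pics/raw_w3.png');g=cv2.cvtColor(im,cv2.COLOR_BGR2GRAY).astype(float);hs=cv2.cvtColor(im,cv2.COLOR_BGR2HSV)
S=[]
for x,y in((451,47),(535,44),(441,224),(516,221)):
    w=hs[y-8:y+9,x-8:x+9,1].astype(float);k=np.clip(np.median(w)-25-w,0,None)
    yy,xx=np.mgrid[-8:9,-8:9];q=(x+(k*xx).sum()/k.sum(),y+(k*yy).sum()/k.sum());P=plane(c,q,.03);S.append(P);print(np.round(q,1),P.round(4))
S=np.array(S);C=S.mean(0);d=(S[2]+S[3]-S[0]-S[1]);print('centre',C,'yaw',np.arctan2(d[1],d[0]),'sp',np.linalg.norm(S[2]-S[0]),np.linalg.norm(S[1]-S[0]))
for n,p in dict(thin=(502,72),thick=(491,186)).items():
    w=g[p[1]-8:p[1]+9,p[0]-10:p[0]+11];k=np.clip(w-120,0,None)
    yy,xx=np.mgrid[-8:9,-10:11];q=(p[0]+(k*xx).sum()/k.sum(),p[1]+(k*yy).sum()/k.sum());print(n,np.round(q,1),plane(c,p,.052).round(4),plane(c,q,.052).round(4))
    print(w[::2,::2].astype(int))
o_p=np.array([.5448,.1535,.2599])
print('hole',(plane(c,(317,130),o_p[2]-.0284)-o_p).round(4))
z=cv2.resize(im[25:240,425:555],None,fx=2.7,fy=2.7,interpolation=cv2.INTER_CUBIC);cv2.imwrite('pics/fx.png',z)
```

```text
[450.9  46.5] [0.4024 0.3019 0.03  ]
[534.8  43.2] [0.3988 0.3939 0.03  ]
[440.9 222.9] [0.6066 0.3095 0.03  ]
[514.8 220.2] [0.6031 0.4017 0.03  ]
centre [0.50273615 0.35175257 0.03      ] yaw 0.037867674962088774 sp 0.20442919947265953 0.0920883696549888
thin [503.8  71.2] [0.4314 0.35   0.052 ] [0.4305 0.3517 0.052 ]
[[ 84  79  80  83  75  89 115 123 126 125 121]
 [ 72  57  65  82  71  95 114 123 125 123 122]
 [ 55  53  56  69  93 119 119 123 125 123 121]
 [ 60  58  61  94 152 165 139 127 126 124 122]
 [ 62  66  69 110 164 166 136 123 126 124 121]
 [ 68  67  70  89 119 129 121 117 126 124 121]
 [ 70  74  77  76  72 111 116 117 123 123 121]
 [ 86  86  85  79  74 112 114 118 124 125 121]
 [ 85  86  86  78  76 113 116 121 126 124 121]]
thick [491.3 186.1] [0.5546 0.3542 0.052 ] [0.5546 0.3545 0.052 ]
[[ 57  57  60  59  54  76 122 124 124 124 120]
 [ 59  59  60  64  74  97 119 122 123 121 122]
 [ 62  60  66 108 152 167 156 132 121 125 121]
 [ 63  65  96 163 180 180 176 158 122 123 121]
 [ 73  72 119 177 179 177 176 164 127 124 121]
 [ 77  75 109 171 178 174 172 144 124 126 120]
 [ 88  82  89 133 155 163 150 125 124 124 120]
 [ 89  87  87  89  87 123 123 123 125 124 122]
 [ 89  93  88  83  76 121 124 124 125 125 120]]
hole [-0.0616  0.0012 -0.0284]
```

View pics/fx.png

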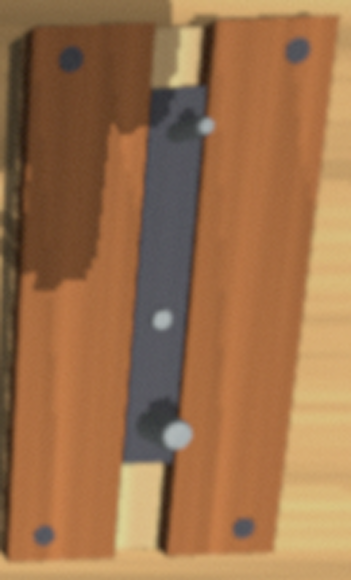

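The measurements are consistent: the screw pattern centre is (0.5027, 0.3518) with yaw 0.038. The pins are 123 mm apart with their midpoint at (0.493, 0.352) and yaw 0.036, so the bar sits at about -10 mm. I'll go to hover there.

arm_command(plan=[{"grip": 1,"slide": [0.02,0.07,0],"spin": 0},{"grip": 1,"slide": [0.032,0.11,0],"spin": 0},{"grip": 1,"slide": [0.03,0.12,0],"spin": 0},{"grip": 1,"slide": [0.022,0.097,0],"spin": 0},{"grip": 1,"slide": [0,0,0.08],"spin": -0.43},{"grip": 1,"slide": [0,0,0.1],"spin": 0},{"grip": 1,"slide": [0,0,0.08],"spin": 0},{"grip": 1,"slide": [0,0,0.03],"spin": 0},{"grip": 1,"slide": [0,0,0],"spin": 0},{"grip": 1,"slide": [0,0,0],"spin": 0}])

```text
time: 8.5
tool_pos: [0.4944, 0.3538, 0.1181]
ee_rot: [3.139, 0.004, -3.105]
wrist_force: [-0.0, 0.1, -1.9]
width: 0.0237
finger_force: 30.0
```

Run:
```python
from m import *
o=sensors.get_obs();print(o["tool_pos"],o["ee_rot"],o["time"],o["wrist_force"])
c=shot('wrist','w4.png',(190,20,450,250),3);p=o['tool_pos']
T=R.from_euler('xyz',o['ee_rot'])
f=lambda q:(q-[190,20])*3
print('hole top/bot in crop',f(proj(c,p+T.apply([.062,0,.0284]))),f(proj(c,p+T.apply([.062,0,.0404]))),'thinpin',f(proj(c,[.4314,.350,.052])),'bar',f(proj(c,[.4314,.35,.0285])))
```

```text
[0.49437069 0.353786   0.11813508] [ 3.13933553  0.00400131 -3.1046022 ] 8.5 [-0.03198078  0.08948292 -1.91660568]
hole top/bot in crop [375.46185686 327.22301087] [375.79148678 324.46341184] thinpin [369.15014453 313.45692292] bar [370.05451565 310.04576375]
```

View pics/w4.png

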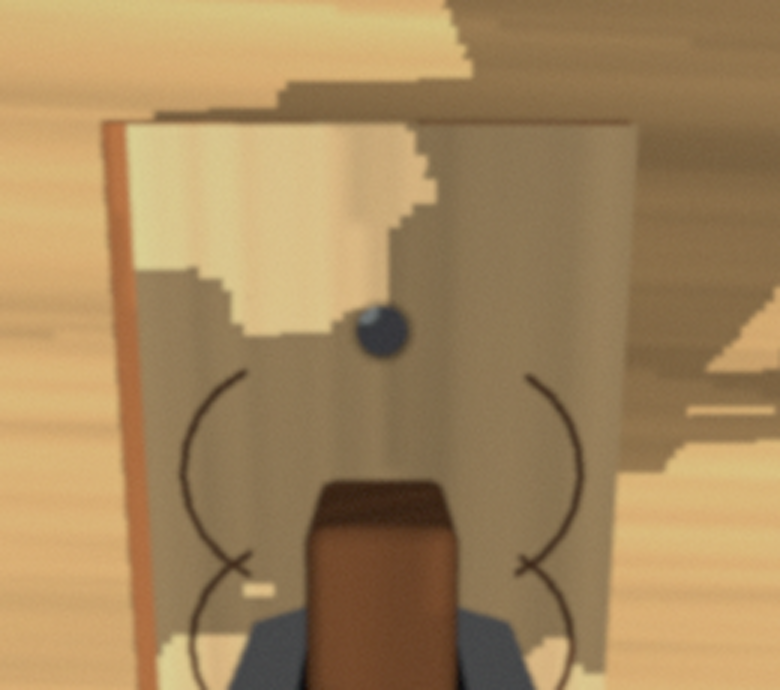

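The crop shows the small hole at (383,330), with the bright tip of the thin pin at its upper left, about (368,315). The plate's centre line is parallel to the tool. I need to shift about -1.5 mm in x and -2.9 mm in y, then lower a little and look again.

arm_command(plan=[{"grip": 1,"slide": [0.003,-0.006,0],"spin": 0},{"grip": 1,"slide": [0,0,0.02],"spin": 0},{"grip": 1,"slide": [0,0,0.01],"spin": 0},{"grip": 1,"slide": [0,0,0],"spin": 0},{"grip": 1,"slide": [0,0,0],"spin": 0}])

```text
time: 9.18
tool_pos: [0.4915, 0.3503, 0.1004]
ee_rot: [3.142, -0.0, -3.104]
wrist_force: [0.0, 0.5, -1.9]
width: 0.0238
finger_force: 30.0
```

Run:
```python
from m import *
o=sensors.get_obs();print(o["tool_pos"],o["ee_rot"],o["time"],o["wrist_force"])
c=shot('wrist','w5.png',(270,80,370,170),6);p=o['tool_pos']
T=R.from_euler('xyz',o['ee_rot'])
f=lambda q:(q-[270,80])*6
print('hole top/bot in crop',f(proj(c,p+T.apply([.062,0,.0284]))),f(proj(c,p+T.apply([.062,0,.0404]))),'thinpin',f(proj(c,[.4314,.350,.052])),'bar',f(proj(c,[.4314,.35,.0285])))
```

```text
[0.49145686 0.35028169 0.10038971] [ 3.14155604e+00 -1.24460290e-04 -3.10398576e+00] 9.175 [ 0.01363012  0.4850812  -1.85022219]
hole top/bot in crop [270.88046664 294.36415342] [271.54371077 288.85267309] thinpin [291.18396466 305.24807922] bar [290.21171935 294.87128928]
```

View pics/w5.png

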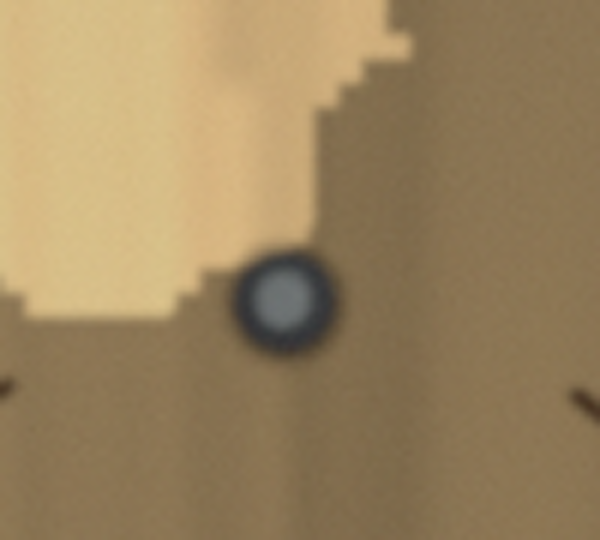

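The thin pin at (282,300) sits centred in the small hole at (286,302), to within about 0.5 mm. After a fine nudge I'll lower gently while watching the force.

arm_command(plan=[{"grip": 1,"slide": [-0.001,-0.001,0],"spin": 0},{"grip": 1,"slide": [0,0,0.006],"spin": 0},{"grip": 1,"slide": [0,0,0.006],"spin": 0},{"grip": 1,"slide": [0,0,0.006],"spin": 0},{"grip": 1,"slide": [0,0,0.006],"spin": 0},{"grip": 1,"slide": [0,0,0.004],"spin": 0},{"grip": 1,"slide": [0,0,0],"spin": 0}])

```text
time: 10.1
tool_pos: [0.4918, 0.3497, 0.0862]
ee_rot: [-3.141, -0.0, -3.104]
wrist_force: [0.0, -0.0, -2.4]
width: 0.0239
finger_force: 30.0
```

arm_command(plan=[{"grip": 1,"slide": [0,0,0.006],"spin": 0},{"grip": 1,"slide": [0,0,0.006],"spin": 0},{"grip": 1,"slide": [0,0,0.006],"spin": 0},{"grip": 1,"slide": [0,0,0.006],"spin": 0},{"grip": 1,"slide": [0,0,0.004],"spin": 0},{"grip": 1,"slide": [0,0,0],"spin": 0}])

```text
time: 10.85
tool_pos: [0.4919, 0.3497, 0.0722]
ee_rot: [-3.141, -0.0, -3.104]
wrist_force: [0.9, 0.6, -2.4]
width: 0.0239
finger_force: 30.0
```

arm_command(plan=[{"grip": 1,"slide": [0,0,0.002],"spin": 0},{"grip": 1,"slide": [0,0,0.002],"spin": 0},{"grip": 1,"slide": [0,0,0],"spin": 0}])

```text
time: 11.22
tool_pos: [0.4919, 0.3497, 0.0704]
ee_rot: [3.142, -0.0, -3.104]
wrist_force: [-0.5, 0.3, -1.8]
width: 0.0239
finger_force: 30.0
```

arm_command(plan=[{"grip": 1,"slide": [0,0,0.002],"spin": 0},{"grip": 1,"slide": [0,0,0],"spin": 0}])

```text
time: 11.48
tool_pos: [0.4921, 0.3498, 0.0703]
ee_rot: [3.141, 0.001, -3.104]
wrist_force: [-1.8, -0.7, 2.0]
width: 0.0236
finger_force: 30.0
```

The template made contact at the expected seated height (TCP 0.0703 against 0.0704). I'll release and retreat.

arm_command(plan=[{"grip": -1,"slide": [0,0,0],"spin": 0},{"grip": -1,"slide": [0,0,0],"spin": 0},{"grip": -1,"slide": [0,0,0],"spin": 0},{"grip": -1,"slide": [0,0,0],"spin": 0},{"grip": -1,"slide": [0,0,0],"spin": 0},{"grip": -1,"slide": [0,0,-0.03],"spin": 0},{"grip": -1,"slide": [0,0,-0.06],"spin": 0},{"grip": -1,"slide": [0,0,-0.1],"spin": 0},{"grip": -1,"slide": [0,0,-0.1],"spin": 0},{"grip": -1,"slide": [0,0,0],"spin": 0}])

```text
time: 12.72
tool_pos: [0.4943, 0.3511, 0.2223]
ee_rot: [3.135, 0.012, -3.104]
wrist_force: [0.3, -0.6, -0.4]
width: 0.0941
finger_force: 0.0
```

Run:
```python
from m import *
o=sensors.get_obs();print(o["tool_pos"],o["time"],o["wrist_force"],o["width"])
shot('wrist','w6.png')
```

```text
[0.49431754 0.35112804 0.22230332] 12.725 [ 0.28404414 -0.55737033 -0.38118769] 0.09409387080822203
```

View pics/w6.png

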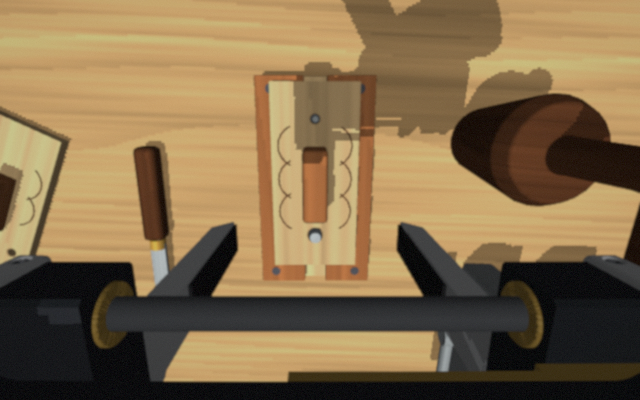

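The picture shows the template seated and parallel on the fixture. The thin pin is through the small hole at px (315,118) and the thick pin through the large hole at (315,236). The gripper is clear of everything, so I'm handing in.

```bash
python3 -c "
from bench import ticket;print(ticket.close_job())"
```

```text
the job is handed in; nothing more can be done
None
```

The template is flush on the fixture bed with both pins through its holes (large hole on the thick pin), the gripper is clear, and the job is handed in at about 13 s of robot time; no verdict came back.

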